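# Gauge the sawn bar blanks and rack or reject them

## Robot

A 7-joint arm with a two-finger parallel gripper is mounted at the origin on the work surface. World frame = base frame: x ahead of the robot, y to its left, z up, the work surface at z = 0. Lengths are in m, angles in rad, forces in N, time in s.
With the tool pointing down it reaches from about 0.4 to 0.85 m from the base axis. Payload 6.9 kg.
Tool frame: the origin (TCP) lies at the centre of the arm's flange, where the gripper is bolted on; the fingertips stand 173 mm ahead of it and the grasp point (between the pads) lies 155 mm ahead of it; z points along the fingers, y is the line along which they close (so a half turn about z gives the same grasp; the last joint's range is limited). The gripper opens to 85 mm and grips with 20 to 120 N. Pads are 22 mm wide; open, the fingers measure 114 mm over their backs; the gripper's body (76 mm by 85 mm) begins 54 mm behind the grasp point. The pads swing forward as they close: fully open they stand 13 mm farther back than shut.
Start: joints at [-1.067, 0.507, -0.238, 1.5, 0.126, 1.149, -0.155], TCP at [0.242, 0.576, 0.405] pointing down, gripper open.
Joint ranges: [-3.08, 3.08], [-0.24, 2.05], [-1.43, 1.35], [0, 2.5], [-1.52, 4.66], [0.17, 1.96], [-2.89, 2.89]. Speed limits (rad/s): [2.39, 2.39, 3.14, 3.14, 3.14, 3.14, 3.14].

## Interface

Orientations are given as a unit quaternion [x, y, z, w].
In Python, from rig import goto, movel, movej, move_gripper, wait, solve_ik, get_obs, camera, get_calibration, Unreachable, hand_in gives the robot as it stands. The module is installed in compiled form; this text tells all that it offers. Calls block until the motion is done:
- goto(position, orientation): joint-space move of the TCP to a pose.
- movel(position, speed=0.15, ori=None, f_stop=None): straight line of the TCP; ori=None keeps the orientation; speed is the mean speed in m/s. With f_stop (N) it stops when the force on the tool has changed by that much, and returns True; else False.
- movej(angles): joint-space move.
- move_gripper(opening, grip_force=None): finger opening in m; grip_force is the grip in N (None keeps the last); returns when the fingers have stopped.
- wait(seconds).
- solve_ik(position, orientation): joint angles nearest the present ones, or None.
- get_obs(): the state.
- camera(name): name is "scene" or "top" or "wrist"; returns the picture (384x512x3 uint8, red, green, blue); there is no depth.
- get_calibration(name): a dict with "fx", "fy", "cx", "cy" (pixels), "k1" (the pictures are not rectified: a ray, as slopes to the right and down, at radius r is drawn at 1 + k1 r^2 times it, then the intrinsics apply), "cam_to_world" (4x4, takes a point from camera to world coordinates). Camera axes: x right, y up, looking along -z (the intrinsics and any distortion apply to the point x, -y, -z); pixel columns grow to the right and rows downward; lengths in m; the calibration is good to about 2 mm. A picture is of the moment at which its call begins: read the wrist's pose just before it. get_calibration takes no time and is no camera call; for the wrist camera it gives the pose at the moment of the call.
A pose or a line that the arm cannot do raises Unreachable and nothing moves.
- hand_in(): hands the job in; it is judged then, once.
The state is a dict: "time": time; "qpos": joint angles; "dq": joint speeds; "tau": joint torques, N m; "tool_pos": TCP position; "eef_rot": TCP orientation; "ft_force": force on the tool from outside, world axes, zero at the start; "moment": the same for the moment, N m; "opening": finger opening in m; "finger_force": force on a finger pad.
Only numpy, scipy, OpenCV 4.12 (cv2) and the standard library are available. Lean on these libraries where they do the work, as an engineer would, in place of code of your own. Each camera call takes 0.05 s, during which the arm holds its last target. There are 200 camera calls.

## Task

Take the sawn metal bars on the white soldering board one at a time and try each flat in the steel length gauge, putting it away before you try the next: a bar that goes down onto the gauge's bed between the two end stops is right, one that stays up on the stops is too long. Lay the right ones flat in one square pile on the middle of the sloping rack, each with its end down against the brass lip, and put the long ones in the red reject tray. Leave the other things on the bench where they are.

Things in the scene. Friction and masses are not known exactly. Their poses are not given: they have to be found in the camera images.
- bar_a: loose flat metal bar blank of brass, 40 mm wide and 10 mm thick, about 0.3 kg, square sawn ends; sawn to either 96 mm (right) or 100.5 mm (too long): which, and whatever the metal, only the gauge tells. Origin: centre of its underside; x along its length, y across its width, z up. Starts lying flat on the soldering board. May be absent
- bar_b: loose flat metal bar blank of copper, 40 mm wide and 10 mm thick, about 0.3 kg, square sawn ends; sawn to either 96 mm (right) or 100.5 mm (too long): which, and whatever the metal, only the gauge tells. Origin: centre of its underside; x along its length, y across its width, z up. Starts lying flat on the soldering board. May be absent
- bar_c: loose flat metal bar blank of aluminium, 40 mm wide and 10 mm thick, about 0.3 kg, square sawn ends; sawn to either 96 mm (right) or 100.5 mm (too long): which, and whatever the metal, only the gauge tells. Origin: centre of its underside; x along its length, y across its width, z up. Starts lying flat on the soldering board. May be absent
- bar_d: loose flat metal bar blank of brass, 40 mm wide and 10 mm thick, about 0.3 kg, square sawn ends; sawn to either 96 mm (right) or 100.5 mm (too long): which, and whatever the metal, only the gauge tells. Origin: centre of its underside; x along its length, y across its width, z up. Starts lying flat on the soldering board. May be absent
- bar_e: loose flat metal bar blank of aluminium, 40 mm wide and 10 mm thick, about 0.3 kg, square sawn ends; sawn to either 96 mm (right) or 100.5 mm (too long): which, and whatever the metal, only the gauge tells. Origin: centre of its underside; x along its length, y across its width, z up. Starts lying flat on the soldering board. May be absent
- bar_f: loose flat metal bar blank of copper, 40 mm wide and 10 mm thick, about 0.3 kg, square sawn ends; sawn to either 96 mm (right) or 100.5 mm (too long): which, and whatever the metal, only the gauge tells. Origin: centre of its underside; x along its length, y across its width, z up. Starts lying flat on the soldering board. May be absent
- board: white scorched soldering board, fixed, 290 (x) x 320 (y) x 12 mm; origin: centre of its underside. Four or five bars start on it in two rows, 15 mm or more apart end to end, 30 mm or more side to side
- gauge: fixed steel length (slot) gauge; origin: centre of its underside, on the table. Base bar 150 (x) x 40 (y) x 20 mm. On its two ends stand dark end stops with green caps, 98 mm apart along x, centred on the origin, tops 34 mm above it, as wide as the base in y, open at the sides; inner top edges have a 3 mm x 45 degree lead-in
- gauge_bed (a point): centre of the gauge's bed, midway between the stops, 20 mm above the table; axes as the gauge. A bar is laid in flat, its length along x: a right bar goes down to the bed (its underside at this height), a long one stays up at the stops' mouths, its underside about 12 mm higher
- rack: fixed wooden stand, 170 x 110 mm, under the sloping deck; origin on the table. Its x is the level direction in which the deck rises, away from the lip
- deck: sloping deck of the rack: light wood board 138 mm long (x) x 100 mm wide (y), rising 20 degrees along its +x. Origin: on its surface at the foot of the lip's inner face, mid width, 34 mm above the table; x up the slope, z square out of the deck. Bars do not slide on it by themselves (friction about 0.6)
- lip_top (a point): top of the inner face of the rack's brass lip, mid width, 42 mm above the deck's surface. The lip stands square to the deck at its low end, nearest the robot, 100 mm wide. A 96 mm bar with its end against it has its centre 48 mm up the slope from the deck's origin
- tray: fixed red plastic reject tray, open on top, outside 170 (x) x 135 (y) x 34 mm, walls and floor about 4 mm; origin: centre of the underside
- hammer: bystander: hammer, 240 mm long, lying
- graver: bystander: blue-handled hand tool, 140 mm long, lying
- firebrick: bystander: cream firebrick 115 x 220 x 60 mm
- dapping_block: bystander: steel block 55 mm on a side
- flux_jar: bystander: jar 56 mm across, 75 mm high
- dish: bystander: white dish 84 mm across, 22 mm high
- pliers: bystander: pliers with black handles, 140 mm long, lying
There are look-alikes about, which are no part of the job. What is shaped like the bar_d but blue or turquoise is not meant.

How it is judged:
On the way, in this order (a step that is already met when the one before it is completed fails the run):
1. a first bar is tried in the gauge: laid flat, squarely, on or between the stops (((x of bar_a in the frame of gauge between -0.006 and 0.006 m and y of bar_a in the frame of gauge between -0.02 and 0.02 m and z of bar_a in the frame of gauge between 0.015 and 0.0355 m and angle between the x axis of bar_a and the x axis of gauge, either way round below 0.08 rad and contact force between bar_a and gauge above 0.3 N and linear speed of bar_a below 0.03 m/s) or (x of bar_b in the frame of gauge between -0.006 and 0.006 m and y of bar_b in the frame of gauge between -0.02 and 0.02 m and z of bar_b in the frame of gauge between 0.015 and 0.0355 m and angle between the x axis of bar_b and the x axis of gauge, either way round below 0.08 rad and contact force between bar_b and gauge above 0.3 N and linear speed of bar_b below 0.03 m/s) or (x of bar_c in the frame of gauge between -0.006 and 0.006 m and y of bar_c in the frame of gauge between -0.02 and 0.02 m and z of bar_c in the frame of gauge between 0.015 and 0.0355 m and angle between the x axis of bar_c and the x axis of gauge, either way round below 0.08 rad and contact force between bar_c and gauge above 0.3 N and linear speed of bar_c below 0.03 m/s) or (x of bar_d in the frame of gauge between -0.006 and 0.006 m and y of bar_d in the frame of gauge between -0.02 and 0.02 m and z of bar_d in the frame of gauge between 0.015 and 0.0355 m and angle between the x axis of bar_d and the x axis of gauge, either way round below 0.08 rad and contact force between bar_d and gauge above 0.3 N and linear speed of bar_d below 0.03 m/s) or (x of bar_e in the frame of gauge between -0.006 and 0.006 m and y of bar_e in the frame of gauge between -0.02 and 0.02 m and z of bar_e in the frame of gauge between 0.015 and 0.0355 m and angle between the x axis of bar_e and the x axis of gauge, either way round below 0.08 rad and contact force between bar_e and gauge above 0.3 N and linear speed of bar_e below 0.03 m/s) or (x of bar_f in the frame of gauge between -0.006 and 0.006 m and y of bar_f in the frame of gauge between -0.02 and 0.02 m and z of bar_f in the frame of gauge between 0.015 and 0.0355 m and angle between the x axis of bar_f and the x axis of gauge, either way round below 0.08 rad and contact force between bar_f and gauge above 0.3 N and linear speed of bar_f below 0.03 m/s))), for 0.1 s.
2. that bar is put away where it belongs, on the rack or in the tray (((x of bar_a in the frame of deck between 0.044 and 0.053 m and y of bar_a in the frame of deck between -0.02 and 0.02 m and z of bar_a in the frame of deck between -0.004 and 0.033 m and angle between the x axis of bar_a and the x axis of deck, either way round below 0.14 rad and angle between the z axis of bar_a and the z axis of deck, either way round below 0.1 rad and linear speed of bar_a below 0.02 m/s) or (x of bar_c in the frame of deck between 0.044 and 0.053 m and y of bar_c in the frame of deck between -0.02 and 0.02 m and z of bar_c in the frame of deck between -0.004 and 0.033 m and angle between the x axis of bar_c and the x axis of deck, either way round below 0.14 rad and angle between the z axis of bar_c and the z axis of deck, either way round below 0.1 rad and linear speed of bar_c below 0.02 m/s) or (x of bar_f in the frame of deck between 0.044 and 0.053 m and y of bar_f in the frame of deck between -0.02 and 0.02 m and z of bar_f in the frame of deck between -0.004 and 0.033 m and angle between the x axis of bar_f and the x axis of deck, either way round below 0.14 rad and angle between the z axis of bar_f and the z axis of deck, either way round below 0.1 rad and linear speed of bar_f below 0.02 m/s) or (x of bar_b in the frame of tray between -0.075 and 0.075 m and y of bar_b in the frame of tray between -0.06 and 0.06 m and z of bar_b in the frame of tray between -0.002 and 0.045 m and linear speed of bar_b below 0.02 m/s) or (x of bar_d in the frame of tray between -0.075 and 0.075 m and y of bar_d in the frame of tray between -0.06 and 0.06 m and z of bar_d in the frame of tray between -0.002 and 0.045 m and linear speed of bar_d below 0.02 m/s) or (x of bar_e in the frame of tray between -0.075 and 0.075 m and y of bar_e in the frame of tray between -0.06 and 0.06 m and z of bar_e in the frame of tray between -0.002 and 0.045 m and linear speed of bar_e below 0.02 m/s))), for 0.2 s.
3. a second bar is tried in the gauge (((x of bar_a in the frame of gauge between -0.006 and 0.006 m and y of bar_a in the frame of gauge between -0.02 and 0.02 m and z of bar_a in the frame of gauge between 0.015 and 0.0355 m and angle between the x axis of bar_a and the x axis of gauge, either way round below 0.08 rad and contact force between bar_a and gauge above 0.3 N and linear speed of bar_a below 0.03 m/s) or (x of bar_b in the frame of gauge between -0.006 and 0.006 m and y of bar_b in the frame of gauge between -0.02 and 0.02 m and z of bar_b in the frame of gauge between 0.015 and 0.0355 m and angle between the x axis of bar_b and the x axis of gauge, either way round below 0.08 rad and contact force between bar_b and gauge above 0.3 N and linear speed of bar_b below 0.03 m/s) or (x of bar_c in the frame of gauge between -0.006 and 0.006 m and y of bar_c in the frame of gauge between -0.02 and 0.02 m and z of bar_c in the frame of gauge between 0.015 and 0.0355 m and angle between the x axis of bar_c and the x axis of gauge, either way round below 0.08 rad and contact force between bar_c and gauge above 0.3 N and linear speed of bar_c below 0.03 m/s) or (x of bar_d in the frame of gauge between -0.006 and 0.006 m and y of bar_d in the frame of gauge between -0.02 and 0.02 m and z of bar_d in the frame of gauge between 0.015 and 0.0355 m and angle between the x axis of bar_d and the x axis of gauge, either way round below 0.08 rad and contact force between bar_d and gauge above 0.3 N and linear speed of bar_d below 0.03 m/s) or (x of bar_e in the frame of gauge between -0.006 and 0.006 m and y of bar_e in the frame of gauge between -0.02 and 0.02 m and z of bar_e in the frame of gauge between 0.015 and 0.0355 m and angle between the x axis of bar_e and the x axis of gauge, either way round below 0.08 rad and contact force between bar_e and gauge above 0.3 N and linear speed of bar_e below 0.03 m/s) or (x of bar_f in the frame of gauge between -0.006 and 0.006 m and y of bar_f in the frame of gauge between -0.02 and 0.02 m and z of bar_f in the frame of gauge between 0.015 and 0.0355 m and angle between the x axis of bar_f and the x axis of gauge, either way round below 0.08 rad and contact force between bar_f and gauge above 0.3 N and linear speed of bar_f below 0.03 m/s))), for 0.1 s.
4. that bar is taken out of the gauge and away from it (horizontal distance between each of bar_a, bar_b, bar_c, bar_d, bar_e, bar_f and gauge above 0.06 m), for 0.2 s.
5. a third bar is tried in the gauge (((x of bar_a in the frame of gauge between -0.006 and 0.006 m and y of bar_a in the frame of gauge between -0.02 and 0.02 m and z of bar_a in the frame of gauge between 0.015 and 0.0355 m and angle between the x axis of bar_a and the x axis of gauge, either way round below 0.08 rad and contact force between bar_a and gauge above 0.3 N and linear speed of bar_a below 0.03 m/s) or (x of bar_b in the frame of gauge between -0.006 and 0.006 m and y of bar_b in the frame of gauge between -0.02 and 0.02 m and z of bar_b in the frame of gauge between 0.015 and 0.0355 m and angle between the x axis of bar_b and the x axis of gauge, either way round below 0.08 rad and contact force between bar_b and gauge above 0.3 N and linear speed of bar_b below 0.03 m/s) or (x of bar_c in the frame of gauge between -0.006 and 0.006 m and y of bar_c in the frame of gauge between -0.02 and 0.02 m and z of bar_c in the frame of gauge between 0.015 and 0.0355 m and angle between the x axis of bar_c and the x axis of gauge, either way round below 0.08 rad and contact force between bar_c and gauge above 0.3 N and linear speed of bar_c below 0.03 m/s) or (x of bar_d in the frame of gauge between -0.006 and 0.006 m and y of bar_d in the frame of gauge between -0.02 and 0.02 m and z of bar_d in the frame of gauge between 0.015 and 0.0355 m and angle between the x axis of bar_d and the x axis of gauge, either way round below 0.08 rad and contact force between bar_d and gauge above 0.3 N and linear speed of bar_d below 0.03 m/s) or (x of bar_e in the frame of gauge between -0.006 and 0.006 m and y of bar_e in the frame of gauge between -0.02 and 0.02 m and z of bar_e in the frame of gauge between 0.015 and 0.0355 m and angle between the x axis of bar_e and the x axis of gauge, either way round below 0.08 rad and contact force between bar_e and gauge above 0.3 N and linear speed of bar_e below 0.03 m/s) or (x of bar_f in the frame of gauge between -0.006 and 0.006 m and y of bar_f in the frame of gauge between -0.02 and 0.02 m and z of bar_f in the frame of gauge between 0.015 and 0.0355 m and angle between the x axis of bar_f and the x axis of gauge, either way round below 0.08 rad and contact force between bar_f and gauge above 0.3 N and linear speed of bar_f below 0.03 m/s))), for 0.1 s.
6. that bar is taken out of the gauge and away from it (all of step 4), for 0.2 s.
7. a fourth bar is tried in the gauge (((x of bar_a in the frame of gauge between -0.006 and 0.006 m and y of bar_a in the frame of gauge between -0.02 and 0.02 m and z of bar_a in the frame of gauge between 0.015 and 0.0355 m and angle between the x axis of bar_a and the x axis of gauge, either way round below 0.08 rad and contact force between bar_a and gauge above 0.3 N and linear speed of bar_a below 0.03 m/s) or (x of bar_b in the frame of gauge between -0.006 and 0.006 m and y of bar_b in the frame of gauge between -0.02 and 0.02 m and z of bar_b in the frame of gauge between 0.015 and 0.0355 m and angle between the x axis of bar_b and the x axis of gauge, either way round below 0.08 rad and contact force between bar_b and gauge above 0.3 N and linear speed of bar_b below 0.03 m/s) or (x of bar_c in the frame of gauge between -0.006 and 0.006 m and y of bar_c in the frame of gauge between -0.02 and 0.02 m and z of bar_c in the frame of gauge between 0.015 and 0.0355 m and angle between the x axis of bar_c and the x axis of gauge, either way round below 0.08 rad and contact force between bar_c and gauge above 0.3 N and linear speed of bar_c below 0.03 m/s) or (x of bar_d in the frame of gauge between -0.006 and 0.006 m and y of bar_d in the frame of gauge between -0.02 and 0.02 m and z of bar_d in the frame of gauge between 0.015 and 0.0355 m and angle between the x axis of bar_d and the x axis of gauge, either way round below 0.08 rad and contact force between bar_d and gauge above 0.3 N and linear speed of bar_d below 0.03 m/s) or (x of bar_e in the frame of gauge between -0.006 and 0.006 m and y of bar_e in the frame of gauge between -0.02 and 0.02 m and z of bar_e in the frame of gauge between 0.015 and 0.0355 m and angle between the x axis of bar_e and the x axis of gauge, either way round below 0.08 rad and contact force between bar_e and gauge above 0.3 N and linear speed of bar_e below 0.03 m/s) or (x of bar_f in the frame of gauge between -0.006 and 0.006 m and y of bar_f in the frame of gauge between -0.02 and 0.02 m and z of bar_f in the frame of gauge between 0.015 and 0.0355 m and angle between the x axis of bar_f and the x axis of gauge, either way round below 0.08 rad and contact force between bar_f and gauge above 0.3 N and linear speed of bar_f below 0.03 m/s))), for 0.1 s.
At the end, for the whole second after the job is handed in: Every 96 mm bar lies flat on the rack's deck or on the pile there, its lower end within about 4 mm of the lip, its centre within 20 mm of the deck's middle line, squared to it within 8 degrees; every 100.5 mm bar lies inside the red tray; all at rest (x of bar_a in the frame of deck between 0.044 and 0.053 m and y of bar_a in the frame of deck between -0.02 and 0.02 m and z of bar_a in the frame of deck between -0.004 and 0.033 m and angle between the x axis of each of bar_a, bar_c, bar_f and the x axis of deck, either way round below 0.14 rad and angle between the z axis of each of bar_a, bar_c, bar_f and the z axis of deck, either way round below 0.1 rad and linear speed of each of bar_a, bar_c, bar_f, bar_b, bar_d, bar_e below 0.02 m/s and x of bar_c in the frame of deck between 0.044 and 0.053 m and y of bar_c in the frame of deck between -0.02 and 0.02 m and z of bar_c in the frame of deck between -0.004 and 0.033 m and x of bar_f in the frame of deck between 0.044 and 0.053 m and y of bar_f in the frame of deck between -0.02 and 0.02 m and z of bar_f in the frame of deck between -0.004 and 0.033 m and x of bar_b in the frame of tray between -0.075 and 0.075 m and y of bar_b in the frame of tray between -0.06 and 0.06 m and z of bar_b in the frame of tray between -0.002 and 0.045 m and x of bar_d in the frame of tray between -0.075 and 0.075 m and y of bar_d in the frame of tray between -0.06 and 0.06 m and z of bar_d in the frame of tray between -0.002 and 0.045 m and x of bar_e in the frame of tray between -0.075 and 0.075 m and y of bar_e in the frame of tray between -0.06 and 0.06 m and z of bar_e in the frame of tray between -0.002 and 0.045 m); the robot touches nothing.
It fails at once if a bystander is shoved or knocked more than 5 cm (distance of any of hammer, graver, firebrick, dapping_block, flux_jar, dish, pliers from where it was at the start of the episode above 0.05 m).
Of bar_a, bar_c, bar_f only 2 to 3 are there at a start; the rules pass over those that are not, and their reading is None.
Of bar_b, bar_d, bar_e only 2 to 2 are there at a start; the rules pass over those that are not, and their reading is None.
At some moment in a run one of bar_a, bar_b, bar_c, bar_d, bar_e, bar_f may be knocked a few centimetres aside while the robot is not near it.
Once in a run the grip may slacken for a moment while it holds something.
It also fails if it takes over 210 s, if anything falls off the work surface, if the arm or the gripper's body presses on something with over 40 N, if the wrist force passes 120 N, or if a joint passes its speed limit or range.

## Working session

There is one attempt and no reset: what is moved stays moved. The work goes in short steps, each a Python script; the robot and the scene stay as the last script left them, time stands still between calls to the robot, and variables do not carry over. Pictures are saved under pics/ and viewed, at most 14 in all, crops included, and the job is handed in when it is done.

```bash
mkdir -p pics; python3 - <<'E'
from rig import *
import cv2,numpy as np
for n in("scene","top"):
    cv2.imwrite(f"pics/{n}0.png",camera(n)[:,:,::-1]); c=get_calibration(n); print(n,{k:(np.round(v,3).tolist()) for k,v in c.items()})
o=get_obs();print(o["time"],o["tool_pos"],o["eef_rot"],o["opening"])
E
```

```text
scene {'fx': 425.398, 'fy': 425.398, 'cx': 262.513, 'cy': 190.779, 'k1': -0.043, 'cam_to_world': [[0.064, -0.754, 0.654, 1.465], [0.998, 0.052, -0.038, -0.013], [-0.006, 0.655, 0.755, 1.218], [0.0, 0.0, 0.0, 1.0]]}
top {'fx': 414.093, 'fy': 414.093, 'cx': 254.366, 'cy': 186.621, 'k1': -0.045, 'cam_to_world': [[0.016, 0.992, -0.125, 0.353], [-1.0, 0.017, 0.003, 0.025], [0.005, 0.125, 0.992, 1.253], [0.0, 0.0, 0.0, 1.0]]}
0.1 [0.24211074 0.57602397 0.40390636] [ 1.97566394e-01  9.80289184e-01 -7.86594931e-04 -1.27136191e-04] 0.08547920671171502
```

View pics/top0.png

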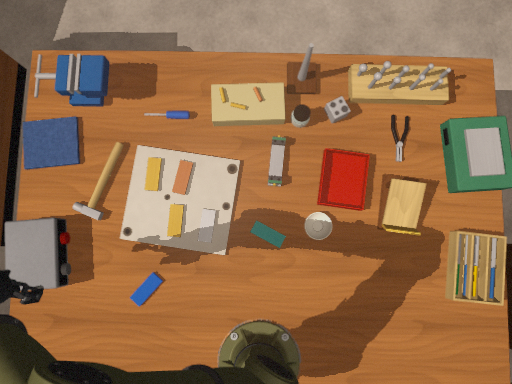

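View pics/scene0.png

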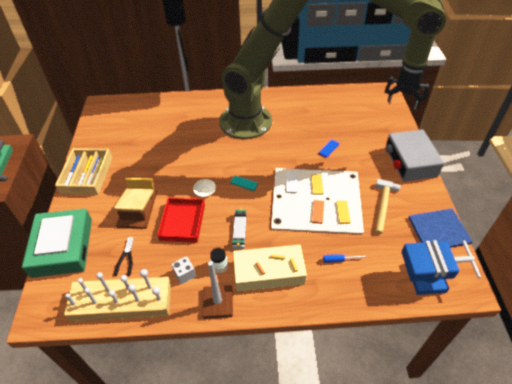

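The top view shows four bars on the board: brass (153,174), copper (183,177), brass (176,220) and aluminium (207,225). The gauge is at (277,161), the tray at (344,180), and the rack at (403,206) with its lip at (402,232). The turquoise and blue bars off the board are the look-alikes.

```bash
cat > lib.py <<'E'
from rig import *
import numpy as np, cv2
from scipy.spatial.transform import Rotation as R
def rays(cal,px):
    px=np.atleast_2d(np.float64(px)); d=np.c_[(px[:,0]-cal["cx"])/cal["fx"],(px[:,1]-cal["cy"])/cal["fy"]]
    u=d.copy()
    for _ in range(8): u=d/(1+cal["k1"]*(u**2).sum(1,keepdims=True))
    T=np.array(cal["cam_to_world"]); return T[:3,3],np.c_[u[:,0],-u[:,1],-np.ones(len(u))]@T[:3,:3].T
def on_plane(cal,px,z):
    o,d=rays(cal,px); return (o+d*((z-o[2])/d[:,2])[:,None])[:,:2]
def project(cal,P):
    T=np.array(cal["cam_to_world"]); p=(np.atleast_2d(P)-T[:3,3])@T[:3,:3]; u=np.c_[p[:,0],-p[:,1]]/-p[:,2:]
    u*=1+cal["k1"]*(u**2).sum(1,keepdims=True); return u*[cal["fx"],cal["fy"]]+[cal["cx"],cal["cy"]]
def rect_xy(cal,contour,z):
    """centre, (long,short), yaw of the long axis (mod pi, in -pi/2..pi/2) of a contour on plane z"""
    P=on_plane(cal,contour.reshape(-1,2),z); c,(w,h),a=cv2.minAreaRect((P*1000).astype(np.float32))
    a=np.radians(a)
    if w<h: w,h,a=h,w,a+np.pi/2
    return np.array(c)/1000,(w,h),(a+np.pi/2)%np.pi-np.pi/2
def shot(name):
    c=get_calibration(name); return c,camera(name)
def blobs(mask,amin):
    mask=cv2.morphologyEx(mask.astype(np.uint8),cv2.MORPH_OPEN,np.ones((3,3)))
    cs,_=cv2.findContours(mask,cv2.RETR_EXTERNAL,cv2.CHAIN_APPROX_NONE)
    return [c for c in cs if cv2.contourArea(c)>amin]
def save(img,name): cv2.imwrite(f"pics/{name}.png",img[:,:,::-1])
def quat(yaw,pitch=0.):
    """tool down; tool y is square to direction `yaw` (the bar's x); pitched so the bar's +x rises by pitch"""
    ax=np.array([np.cos(yaw)*np.cos(pitch),np.sin(yaw)*np.cos(pitch),np.sin(pitch)]); y=np.array([np.sin(yaw),-np.cos(yaw),0])
    return R.from_matrix(np.c_[ax,y,np.cross(ax,y)]).as_quat()
E
python3 - <<'E'
from lib import *
c,im=shot("top"); hsv=cv2.cvtColor(im,cv2.COLOR_RGB2HSV)
for p in [(153,174),(183,177),(176,220),(207,225),(277,160),(273,182),(280,139),(344,185),(322,180),(405,195),(402,233),(140,160),(197,205),(317,60),(248,95)]:
    print(p,im[p[1],p[0]],hsv[p[1],p[0]],on_plane(c,[p],.02).round(3))
save(cv2.resize(im[120:270,100:440],None,fx=2.3,fy=2.3,interpolation=cv2.INTER_CUBIC),"topcrop")
E
```

```text
(153, 174) [217 173  77] [ 21 165 217] [[0.542 0.328]]
(183, 177) [201 131  84] [ 12 148 201] [[0.534 0.237]]
(176, 220) [214 172  75] [ 21 166 214] [[0.405 0.253]]
(207, 225) [213 203 196] [ 12  20 213] [[0.392 0.16 ]]
(277, 160) [186 174 165] [ 13  29 186] [[ 0.591 -0.046]]
(273, 182) [ 96 126  91] [ 56  71 126] [[ 0.524 -0.035]]
(280, 139) [ 93 129  88] [ 56  81 129] [[ 0.656 -0.055]]
(344, 185) [195  41  22] [  3 226 195] [[ 0.518 -0.249]]
(322, 180) [190  44  28] [  3 217 190] [[ 0.532 -0.182]]
(405, 195) [214 178 113] [ 19 120 214] [[ 0.491 -0.434]]
(402, 233) [135  97  41] [ 18 178 135] [[ 0.377 -0.422]]
(140, 160) [213 198 177] [ 17  43 213] [[0.584 0.369]]
(197, 205) [216 199 180] [ 16  43 216] [[0.451 0.192]]
(317, 60) [174 112  62] [ 13 164 174] [[ 0.913 -0.169]]
(248, 95) [209 188 134] [ 22  92 209] [[0.794 0.045]]
```

View pics/topcrop.png

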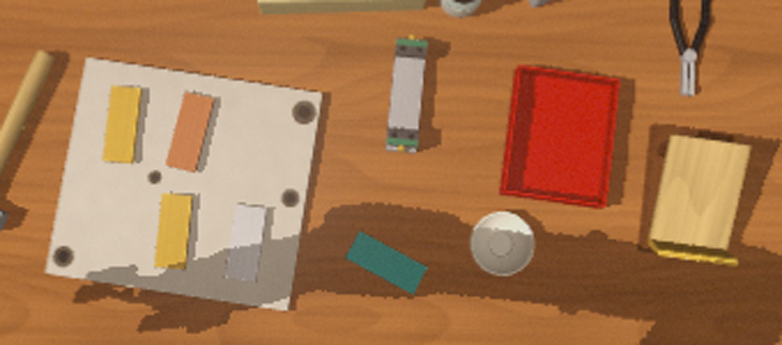

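The crop shows the bars lying near-parallel, the green-capped gauge upright at about (407,95), the red tray at (560,137), and the rack with its brass lip toward the robot at (693,253). Next I'll use the wrist camera for precision.

```bash
python3 - <<'E'
from lib import *
for n,p in (("gauge",(.57,-.045,.42)),("rack",(.45,-.42,.45))):
    goto(p,quat(-.15)); wait(.2); c,im=shot("wrist"); save(im,"w_"+n)
    np.savez("w_"+n,im=im,**c); T=np.array(c["cam_to_world"]); print(n,get_obs()["time"],T.round(3).tolist(),c["fx"],c["k1"])
    print(on_plane(c,[(256,192),(0,0),(511,383)],.03).round(3).tolist())
E
```

```text
gauge 2.8917 [[-0.148, 0.95, 0.273, 0.64], [-0.989, -0.142, -0.042, -0.054], [-0.001, -0.277, 0.961, 0.39], [0.0, 0.0, 0.0, 1.0]] 332.1337151385145 -0.035098550053869755
[[0.537, -0.037], [0.772, 0.186], [0.207, -0.351]]
rack 4.6083 [[-0.148, 0.951, 0.273, 0.52], [-0.989, -0.141, -0.042, -0.429], [-0.001, -0.276, 0.961, 0.42], [0.0, 0.0, 0.0, 1.0]] 332.1337151385145 -0.035098550053869755
[[0.41, -0.41], [0.664, -0.168], [0.053, -0.75]]
```

View pics/w_gauge.png

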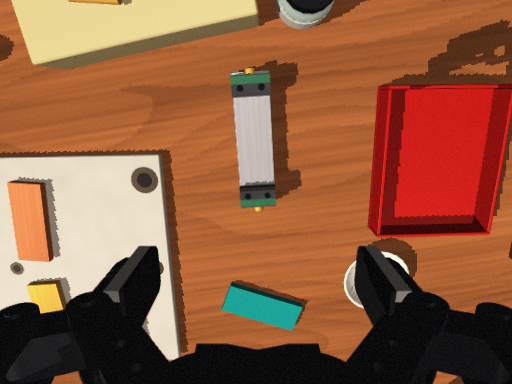

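View pics/w_rack.png

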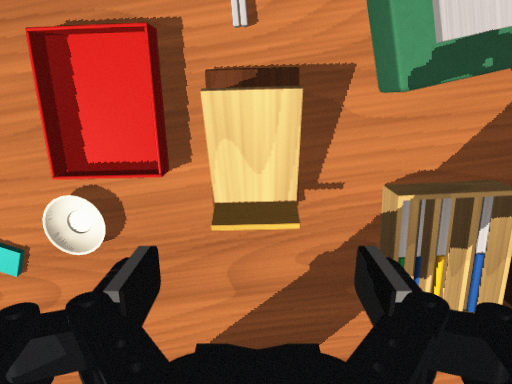

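The gauge caps are at (251,78) and (258,199). The deck spans from about (202,90) to (302,88) at its top edge, with the lip top strip at row ~227, x 212–300. The tray shows in both views.

```bash
python3 - <<'E'
from lib import *
def load(n):
    d=np.load(n+".npz"); return {k:d[k] for k in d.files if k!="im"},d["im"]
c,im=load("w_gauge"); h=cv2.cvtColor(im,cv2.COLOR_RGB2HSV)
g=cv2.inRange(h,(45,80,40),(80,255,255)); g[230:]=0
bs=[b for b in blobs(g>0,60)]
for b in bs: print("cap",cv2.boundingRect(b),rect_xy(c,b,.034))
print("gauge",rect_xy(c,np.concatenate([b for b in bs if 200<b[0,0,0]<300]),.034))
red=lambda h:(cv2.inRange(h,(0,190,60),(6,255,255))|cv2.inRange(h,(175,190,60),(180,255,255)))>0
c2,im2=load("w_rack");h2=cv2.cvtColor(im2,cv2.COLOR_RGB2HSV)
for cc,hh in((c,h),(c2,h2)):
    b=max(blobs(red(hh),500),key=cv2.contourArea); print("tray",cv2.boundingRect(b),rect_xy(cc,b,.034))
for x in (225,255,290): print(x,[(y,im2[y,x].tolist()) for y in list(range(84,94,2))+list(range(196,234,3))])
q=np.s_[195:240,195:320]
m=cv2.inRange(h2,(20,150,150),(32,255,255)); m[:215]=0;m[240:]=0;m[:,:190]=0;m[:,320:]=0
b=max(blobs(m>0,20),key=cv2.contourArea,default=None)
if b is not None: print("lip",cv2.boundingRect(b),rect_xy(c2,b,.0735))
E
```

```text
cap (241, 198, 35, 9) (array([ 0.52611566, -0.03771576]), (38.74752426147461, 8.03791618347168), np.float64(1.4877847966687998))
cap (231, 74, 39, 11) (array([ 0.65786047, -0.04915532]), (39.37116622924805, 7.884791374206543), np.float64(1.4866734595459095))
gauge (array([ 0.59197595, -0.04327911]), (140.30859375, 39.335960388183594), np.float64(-0.08895730357580778))
tray (368, 84, 144, 153) (array([ 0.53963715, -0.23997592]), (169.991455078125, 147.02113342285156), np.float64(-0.1303060752925962))
tray (25, 22, 144, 158) (array([ 0.53857782, -0.24995268]), (170.23162841796875, 144.7092742919922), np.float64(-0.12604568333874155))
225 [(84, [117, 62, 35]), (86, [117, 63, 37]), (88, [85, 63, 39]), (90, [176, 136, 78]), (92, [241, 203, 122]), (196, [247, 217, 135]), (199, [247, 217, 132]), (202, [199, 154, 88]), (205, [84, 59, 24]), (208, [86, 61, 26]), (211, [85, 62, 26]), (214, [84, 61, 25]), (217, [82, 55, 22]), (220, [83, 60, 25]), (223, [89, 64, 31]), (226, [243, 197, 81]), (229, [244, 198, 80]), (232, [188, 107, 56])]
255 [(84, [52, 27, 14]), (86, [58, 36, 17]), (88, [106, 78, 4
[... 166 characters left out ...]
1, [87, 64, 23]), (214, [87, 64, 26]), (217, [85, 62, 26]), (220, [84, 59, 25]), (223, [84, 59, 23]), (226, [244, 199, 79]), (229, [221, 155, 66]), (232, [182, 104, 57])]
290 [(84, [55, 30, 16]), (86, [80, 58, 36]), (88, [142, 106, 59]), (90, [243, 210, 128]), (92, [242, 206, 127]), (196, [245, 213, 130]), (199, [245, 213, 130]), (202, [88, 63, 25]), (205, [87, 60, 25]), (208, [85, 60, 23]), (211, [86, 61, 24]), (214, [86, 63, 27]), (217, [88, 63, 26]), (220, [93, 65, 27]), (223, [178, 128, 50]), (226, [247, 207, 85]), (229, [199, 121, 60]), (232, [184, 106, 57])]
lip (212, 224, 88, 6) (array([ 0.38218085, -0.40562271]), (97.64988708496094, 4.944818019866943), np.float64(1.4475755915824564))
```

```bash
cat >> lib.py <<'E'
G=np.array([.5920,-.0434]); GY=-.086
TR=np.array([.539,-.245]); TY=-.128
RY=-.123; TH=np.radians(20)
COL={"brass":((18,110,60),(27,255,255)),"copper":((5,80,60),(16,190,255)),"alu":((0,0,60),(180,31,255))}
H0=np.array([.0,.0])
def above(xy,z=.40,yaw=-.1):
    """hold the wrist camera vertically over xy"""
    d=np.array([np.cos(yaw),np.sin(yaw)])*.0705; goto((xy[0]-d[0],xy[1]-d[1],z),quat(yaw)); wait(.15)
def find(col,xy,ztop=.022,z=.40,tag=None):
    xy=np.array(xy,float)
    for k in range(3):
        above(xy,z); c,im=shot("wrist")
        if tag: save(im,f"{tag}{k}")
        m=cv2.inRange(cv2.cvtColor(im,cv2.COLOR_RGB2HSV),*map(np.array,COL[col]))>0; m[300:]=0
        r=[rect_xy(c,b,ztop) for b in blobs(m,400)]
        r=[q for q in r if 85<q[1][0]<112 and 33<q[1][1]<47]
        if not r: print("none"); return None
        q=min(r,key=lambda q:np.linalg.norm(q[0]-xy)); e=np.linalg.norm(q[0]-xy); xy=q[0]
        if e<.012: break
    return q
E
python3 - <<'E'
from lib import *
d=np.load("w_rack.npz");c={k:d[k] for k in d.files if k!="im"}
u=np.array([np.cos(RY),np.sin(RY)])
for x in(225,255,290): print("foot",on_plane(c,[(x,202)],.034).round(4),"top",on_plane(c,[(x,89)],.0812).round(4),"lipin",on_plane(c,[(x,224.5)],.0735).round(4))
lt=np.array([.3822,-.4056])+.0025*u; print("deck0",lt+.042*np.sin(TH)*u)
print("edges",on_plane(c,[(203,92),(302,90)],.0812).round(4).tolist(),on_plane(c,[(212,201),(299,200)],.034).round(4).tolist())
for n,p in(("brass",(.542,.328)),("copper",(.534,.237)),("brass",(.405,.253)),("alu",(.392,.16))): print(n,find(n,p))
print(get_obs()["time"])
E
```

```text
foot [[ 0.4038 -0.3711]] top [[ 0.5323 -0.3982]] lipin [[ 0.3897 -0.3724]]
foot [[ 0.3984 -0.4073]] top [[ 0.528  -0.4272]] lipin [[ 0.3848 -0.4055]]
foot [[ 0.3921 -0.4496]] top [[ 0.5229 -0.4611]] lipin [[ 0.379  -0.4443]]
deck0 [ 0.39893743 -0.40766915]
edges [[0.5328, -0.3763], [0.5203, -0.4726]] [[0.4074, -0.3556], [0.393, -0.4607]]
brass (array([0.5457713 , 0.33019403]), (99.92573547363281, 39.40309524536133), np.float64(-0.06391440142330218))
copper (array([0.5370968 , 0.24008203]), (101.36976623535156, 40.69986343383789), np.float64(-0.21776521759717937))
brass (array([0.40699796, 0.25670947]), (95.61549377441406, 39.490325927734375), np.float64(-0.06480656038847865))
alu (array([0.39324954, 0.16218825]), (95.7331314086914, 39.57441711425781), np.float64(-0.11507705491508702))
9.5917
```

```bash
cat >> lib.py <<'E'
RY=-.129; D0=np.array([.3987,-.4078,.034])
L=.1703+.0015     # flange to the gripped bar's underside
def P(xy,z): return (xy[0],xy[1],z)
def grip(f=60): move_gripper(.03,f); wait(.1); o=get_obs()["opening"]; print("grip",round(o,4)); return o
def pick(xy,yaw,under):
    move_gripper(.056); goto(P(xy,under+L+.10),quat(yaw)); h=movel(P(xy,under+L),.12,f_stop=8)
    if h: print("touched at",get_obs()["tool_pos"]); movel(P(xy,get_obs()["tool_pos"][2]+.004),.05)
    grip(); movel(P(xy,.33),.25); print("lifted, opening",round(get_obs()["opening"],4))
def tryit():
    """lower the held bar into the gauge, let go; returns height of its underside when stopped"""
    goto(P(G,.33),quat(GY)); movel(P(G,.05+L),.2); wait(.2)
    h=movel(P(G,.0205+L),.03,f_stop=6); z=get_obs()["tool_pos"][2]-L
    print("contact",h,"underside at",round(z,4)); move_gripper(.048); wait(.4); return z
E
python3 - <<'E'
from lib import *
q=find("brass",(.407,.2567)); print(q); pick(q[0],q[2],.012)
tryit(); o=get_obs(); print(o["time"],o["tool_pos"],o["ft_force"])
move_gripper(.056); movel(P(G,.33),.25); above(G); c,im=shot("wrist"); save(im,"try1")
m=cv2.inRange(cv2.cvtColor(im,cv2.COLOR_RGB2HSV),*map(np.array,COL["brass"]))>0
for b in blobs(m,1000): print([rect_xy(c,b,z) for z in(.03,.042)])
E
```

```text
(array([0.40685324, 0.25667227]), (95.36859130859375, 39.67760467529297), np.float64(-0.06707863627247956))
grip 0.0381
lifted, opening 0.0381
contact True underside at 0.0212
17.1583 [ 0.59120664 -0.04312314  0.19185774] [-0.21497148 -0.05386378  0.40205581]
[(array([ 0.59116656, -0.04225876]), (95.52267456054688, 38.87480926513672), np.float64(-0.08427493374723038)), (array([ 0.59120026, -0.04226064]), (92.13562774658203, 37.49641418457031), np.float64(-0.08427506690528475))]
```

View pics/try1.png

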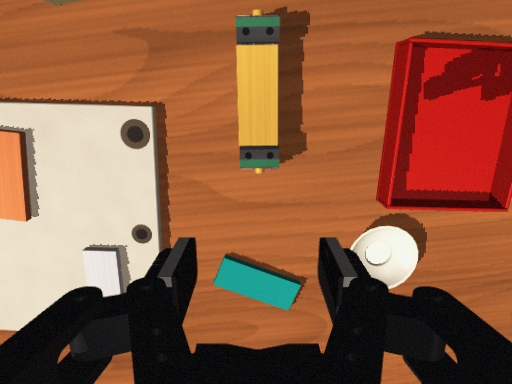

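The brass bar lies down between the stops, spanning (258,45) to (258,147), with its underside at 21 mm: it's a right one. It goes to the rack.

```bash
cat >> lib.py <<'E'
U=np.array([np.cos(RY)*np.cos(TH),np.sin(RY)*np.cos(TH),np.sin(TH)]); N=np.array([-np.cos(RY)*np.sin(TH),-np.sin(RY)*np.sin(TH),np.cos(TH)])
def rack(n):
    """lay the held bar on the pile of n bars, end against the lip"""
    T=lambda s,h:D0+U*s+N*(h+L); q=quat(RY,TH); h0=.010*n
    goto(T(.054,h0+.10),q); movel(T(.054,h0+.015),.2); wait(.15)
    print("down",movel(T(.054,h0+.0005),.04,f_stop=5)); z=(get_obs()["tool_pos"]-D0)@N-L; print("h",round(z,4))
    z+=.0008; movel(T(.054,z),.03); wait(.15)
    print("lip",movel(T(.044,z),.02,f_stop=5)); s=(get_obs()["tool_pos"]-D0)@U; print("s",round(s,4))
    movel(T(s,z-.001),.03,f_stop=4); move_gripper(.048); wait(.3); movel(T(s,h0+.13),.2)
def tray(n):
    z=.004+.010*n+L; goto(P(TR,.33),quat(TY)); movel(P(TR,z+.02),.25); wait(.1); print("tray",movel(P(TR,z+.001),.06,f_stop=6),get_obs()["tool_pos"][2]-L)
    move_gripper(.056); wait(.2); movel(P(TR,.33),.25)
E
python3 - <<'E'
from lib import *
pick(G,GY,.02); rack(0); print(get_obs()["time"])
p=D0[:2]+(U*.048)[:2]; above(p,.42,RY); c,im=shot("wrist"); save(im,"rack1")
E
```

```text
grip 0.0381
lifted, opening 0.038
down True
h 0.001
lip True
s 0.0503
26.65
```

View pics/rack1.png

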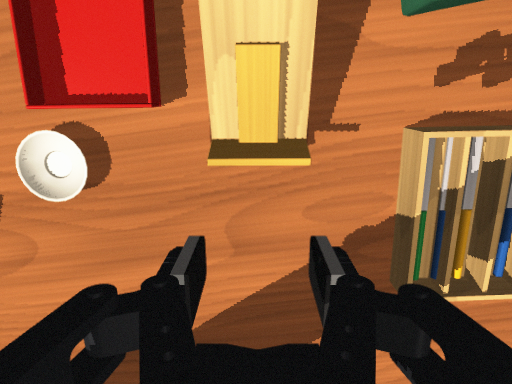

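The first bar lies against the lip, from (258,43) to (258,143), squared on the deck's middle. Next is the aluminium bar.

```bash
python3 - <<'E'
from lib import *
c=get_calibration("wrist"); o,d=rays(c,[(258,42.5)]); d=d[0]; t=((D0-o)@N+.010)/(d@N); print("upper end s,y",(o+d*t-D0)@U,(o+d*t-D0)@np.array([-np.sin(RY),np.cos(RY),0]))
q=find("alu",(.3932,.1622)); print(q); pick(q[0],q[2],.012)
tryit(); print(get_obs()["time"])
move_gripper(.056); movel(P(G,.33),.25); above(G); c,im=shot("wrist"); save(im,"try2")
E
```

```text
upper end s,y 0.09835339415029268 0.0005493007302070085
(array([0.39310324, 0.16220654]), (96.01507568359375, 39.587120056152344), np.float64(-0.11624818000444925))
grip 0.0381
lifted, opening 0.0382
contact True underside at 0.0212
36.1917
```

View pics/try2.png

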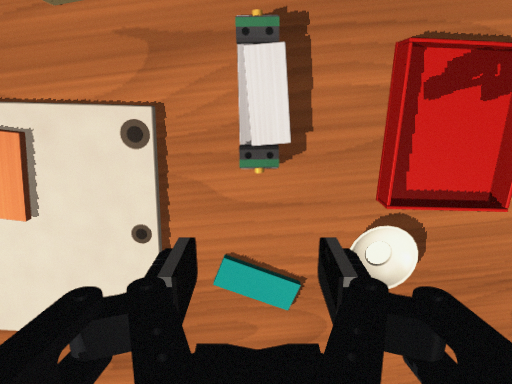

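The bar is seated between the stops but sits ~6 mm sideways (right edge 285→290 against the caps' 280), presumably nudged. It's a right one. I'll regrip it at its actual position.

```bash
sed -i 's/def pick(xy,yaw,under):/def pick(xy,yaw,under,op=.056):/; s/    move_gripper(.056); goto(P(xy,under+L+.10)/    move_gripper(op); goto(P(xy,under+L+.10)/' lib.py
python3 - <<'E'
from lib import *
c,im=shot("wrist"); h=cv2.cvtColor(im,cv2.COLOR_RGB2HSV)
for y in (60,95,130): print(y,[(x,int(h[y,x,1]),int(h[y,x,2])) for x in range(236,294,2)])
e=on_plane(c,[(286,60),(288.5,130)],.03); v=e[0]-e[1]; yaw=np.arctan2(v[1],v[0]); print(e,yaw)
yd=np.array([-np.sin(GY),np.cos(GY)]); off=((e.mean(0)-G)@yd)+.02; print("off",off)
if -.015<off<0:
    xy=G+off*yd; pick(xy,yaw,.02,.064)
    rack(1); print(get_obs()["time"])
    above(D0[:2]+(U*.048)[:2],.42,RY); c,im=shot("wrist"); save(im,"rack2")
E
```

```text
60 [(236, 176, 162), (238, 16, 202), (240, 19, 197), (242, 16, 194), (244, 17, 197), (246, 10, 230), (248, 12, 231), (250, 11, 231), (252, 8, 233), (254, 13, 230), (256, 12, 227), (258, 8, 232), (260, 12, 230), (262, 12, 229), (264, 10, 232), (266, 14, 229), (268, 13, 230), (270, 12, 227), (272, 13, 231), (274, 12, 230), (276, 13, 230), (278, 11, 229), (280, 12, 230), (282, 10, 231), (284, 11, 231), (286, 56, 122), (288, 187, 86), (290, 177, 88), (292, 182, 87)]
95 [(236, 179, 172), (238, 82, 171), (240, 21, 196), (242, 21, 193), (244, 22, 197), (246, 20, 194), (248, 12, 232), (250, 12, 232), (252, 17, 227), (254, 13, 234), (256, 11, 231), (258, 13, 228), (260, 11, 232), (262, 12, 230), (264, 11, 231), (266, 11, 233), (268, 13, 231), (270, 10, 231), (272, 13, 230), (274, 11, 233), (276, 11, 233), (278, 13, 231), (280, 13, 233), (282, 13, 231), (284, 10, 232), (286, 10, 232), (288, 55, 126), (290, 181, 86), (292, 200, 79)]
130 [(236, 181, 166), (238, 179, 161), (240, 18, 194), (242, 20, 189), (244, 20, 193), (246, 20, 196), (248, 20, 196), (250, 14, 213), (252, 13, 229), (254, 16, 228), (256, 12, 231), (258, 12, 231), (260, 15, 227), (262, 11, 231), (264, 14, 229), (266, 13, 229), (268, 12, 230), (270, 14, 229), (272, 13, 229), (274, 12, 232), (276, 12, 231), (278, 12, 233), (280, 15, 231), (282, 13, 230), (284, 13, 231), (286, 12, 232), (288, 14, 229), (290, 76, 107), (292, 176, 81)]
[[ 0.62226199 -0.07333436]
 [ 0.55582905 -0.0706842 ]] -0.0398710564131649
off -0.00875731987814352
grip 0.038
lifted, opening 0.0381
down True
h 0.0109
lip True
s 0.049
45.8333
```

View pics/rack2.png

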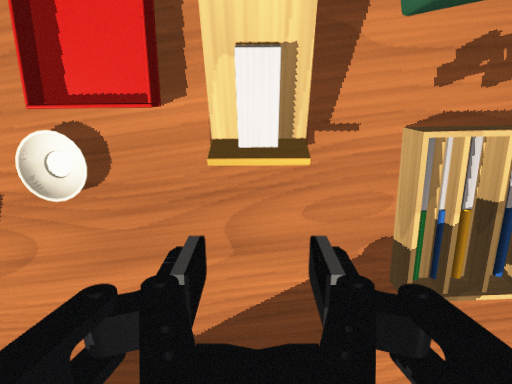

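The pile is square, with the aluminium bar at (258,46)–(258,147) against the lip. Now the other brass bar.

```bash
python3 - <<'E'
from lib import *
q=find("brass",(.5458,.3302)); print(q); pick(q[0],q[2],.012)
z=tryit(); wait(.2); print(get_obs()["time"])
move_gripper(.056); movel(P(G,.33),.25); above(G); c,im=shot("wrist"); save(im,"try3")
m=cv2.inRange(cv2.cvtColor(im,cv2.COLOR_RGB2HSV),*map(np.array,COL["brass"]))>0
for b in blobs(m,1000): print([rect_xy(c,b,z) for z in(.03,.042)])
E
```

```text
(array([0.54601373, 0.33025555]), (100.45813751220703, 39.540260314941406), np.float64(-0.07112597533912801))
grip 0.0384
lifted, opening 0.0384
contact True underside at 0.0325
56.1917
[(array([ 0.59074072, -0.04229451]), (102.7732162475586, 40.05291748046875), np.float64(-0.08529092970309549)), (array([ 0.59078699, -0.04233034]), (99.1303939819336, 38.63322830200195), np.float64(-0.08529092970309549))]
```

View pics/try3.png

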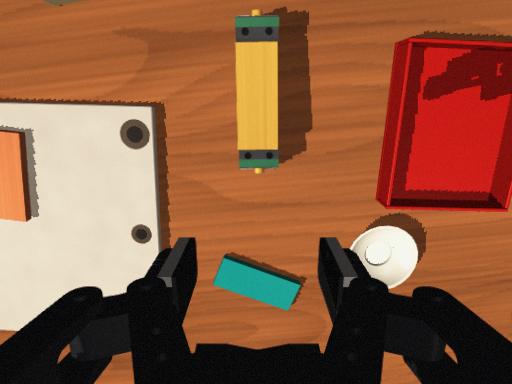

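The brass bar spans (257,42)–(257,150) and is resting on the stops, underside at 32.5 mm, so it's too long. It goes to the tray, and I'll try the copper one next.

```bash
python3 - <<'E'
from lib import *
pick(G,GY,.032); tray(0)
q=find("copper",(.5371,.2401)); print(q); pick(q[0],q[2],.012)
z=tryit(); wait(.2); print(get_obs()["time"])
move_gripper(.056); movel(P(G,.33),.25); above(G); c,im=shot("wrist"); save(im,"try4")
E
```

```text
grip 0.0377
lifted, opening 0.0378
tray True 0.008424584804772484
(array([0.53706183, 0.24005339]), (101.35192108154297, 40.78239059448242), np.float64(-0.2163566716966372))
grip 0.0381
lifted, opening 0.038
contact True underside at 0.033
72.2167
```

View pics/try4.png

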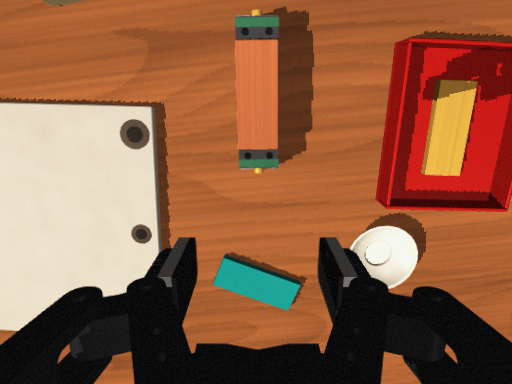

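The copper bar spans (257,40)–(257,150) up on the stops at 33 mm, so it's too long as well. The brass reject lies flat in the tray at (450,128). I'll put the copper bar away and check the final state.

```bash
python3 - <<'E'
from lib import *
pick(G,GY,.032); tray(1)
goto((.42,-.06,.45),quat(-.1)); wait(.3); print(get_obs()["time"])
above((.49,-.34),.5); c,im=shot("wrist"); save(im,"end"); goto((.42,.2,.42),quat(-.1)); wait(.2)
t=camera("top"); save(t,"topend")
E
```

```text
grip 0.0382
lifted, opening 0.0381
tray True 0.015263012740766774
81.0833
```

View pics/end.png

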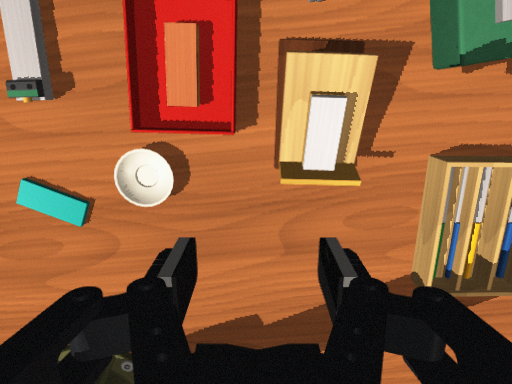

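View pics/topend.png

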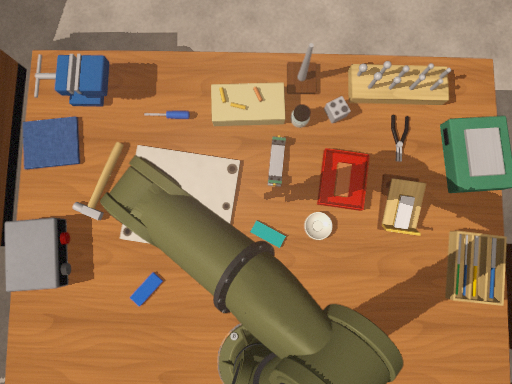

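The tray holds the copper bar at (182,64) stacked on the brass one. The pile on the rack is square against the lip at (324,132), and the bystanders haven't moved.

```bash
python3 -c "
from lib import *
print(hand_in(), get_obs()['time'])"
```

```text
the job is handed in; nothing more can be done
the job is handed in; nothing more can be done
```

I tried all four bars in the gauge and handed the job in: the two right ones (brass and aluminium) are piled on the rack against the lip, and the two long ones (brass and copper) are in the red tray. No verdict came back.

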